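# Draw out the analyser's drip tray with the pull hook

### The job

Lift the pull hook off its cradle, lower its pin into the finger hole of the analyser's drip tray and draw the tray gently outwards until you feel it come up firmly against its hidden stop, never loading the hook with more than about 2 kg (20 N). Leave the tray out at the stop and lay the hook back in the cradle as it was, level in both notches. Move the tray only with the hook, never with the gripper, and leave the glassware and other tools standing or lying where they are.

Things in the scene. Friction and masses are not known exactly. Their poses are not given: they have to be found in the camera images.
- module: White analyser box with grey top, 300 mm deep (its x), 240 wide (y), 197 high, fixed. Origin: centre of its underside. Its own -x is the front: the face with the dark window and, below it, the tray, which slides out level along the module's -x. Yaw 1.35 to 1.77 rad: the front looks roughly towards world -y.
- tray: Loose steel drip tray, 0.35 to 0.7 kg, in a slot low in the module's front with 2 mm play each side. Pan 260 mm long (x), 150 wide, underside 30 mm above the bench; axes as the module's. Origin: centre of the pan's underside. Front plate 28 mm high, its face at x = -136 mm; flush with the underside a flat lip 70 mm wide, 5 thick, reaching to x = -180 mm. Friction resists the slide with about 1.5 to 5 N.
- tray_back (a point): Middle of the front side of the tray's 26 mm high rear wall (tray x = +126 mm, 15 mm above its underside), under the cover. It ends the pull by meeting a rigid hidden stop, set differently each time: 55 to 90 mm of travel from fully closed (closed: tray origin at module x = -20 mm); the tray starts 2 to 15 mm open. Only feel, a rise of the pull, tells where the stop is.
- tray_hole (a point): Centre of the round vertical finger hole, 16 mm in diameter, through the tray's lip, at the lip's top surface (35 mm above the bench; free space below the lip down to the bench). It lies at tray x = -156 mm, y = 0: 20 mm in front of the front plate and 24 mm from the lip's front edge.
- hook: Loose pull hook, 0.12 kg: straight black handle 14 mm square (hook x -65 to +55 mm), then an 8 mm steel rod to x = +80 mm turning straight down as an 8 mm pin that ends 36 mm below the handle's axis. Origin: on that axis, midway between the cradle's notches, the place to grip it from above. x points to the pin, z up. It starts level in the cradle, its x within 0.55 rad of the module's x.
- hook_tip (a point): Lower end of the hook's pin: 80 mm ahead (x) and 36 mm below (z) the hook's origin.
- cradle: Fixed grey stand for the hook: base 130 (x) by 50 by 10 mm, two 8 mm thick aluminium posts at x = -45 and +45 mm, each with a notch 24 mm wide and 14 mm deep, notch floors 50 mm above the bench. Origin: centre of the underside.
- cradle_rest (a point): Where the hook's origin lies at rest: 57 mm above the cradle's origin. The hook's x lies along the cradle's x.
- flask_a: Small stoppered glass flask, 62 mm wide, 107 high, standing; origin under its centre. Leave alone.
- flask_b: Another such flask. Leave alone.
- beaker: Glass beaker, 66 mm wide, 85 high, standing; origin under its centre. Leave alone.
- bottle: White plastic bottle, 60 mm wide, 150 high, standing; origin under its centre. Leave alone.
- dish: Flat clear dish, 90 mm wide, 16 high; origin under its centre. Leave alone.
- spatula: Thin steel laboratory spatula lying on the bench, 170 mm long, up to 16 wide, 5 thick. Leave alone.
- brush: Small brush lying on the bench, 170 mm long. Leave alone.
Not all that is in view belongs to the job. Leave any orange look-alike of the hook alone. What is shaped like the cradle but brown is not meant.

How it is judged:
On the way, in this order (a step that is already met when the one before it is completed fails the run):
1. the hook's pin is in the tray's finger hole (horizontal distance between hook_tip and tray_hole below 0.012 m and z of hook_tip in the frame of tray_hole below -0.005 m), for 0.1 s.
2. the tray is drawn against its stop with the hook (more than 1.5 N on the stop) (all of step 1 and contact force between tray and stop above 1.5 N), for 0.1 s.
At the end, for the whole second after the job is handed in: The tray is out at its stop (within 4 mm), level and at rest; the hook lies at rest in both notches of the cradle, within 15 mm of where it lay, level and along it (x of tray_back in the frame of stop below 0.004 m and horizontal distance between hook and cradle_rest below 0.015 m and height (world z) of hook between 0.052 and 0.062 m and angle between the x axis of hook and the x axis of cradle, either way round below 0.2 rad and angle between hook_tip's own z axis and vertical below 0.15 rad and angle between tray's own z axis and vertical below 0.05 rad and linear speed of each of tray, hook below 0.01 m/s); the robot touches nothing.
It fails at once if the hook pushes or pulls the tray with more than 20 N (contact force between hook and tray above 20 N).
It fails at once if the gripper touches the tray (contact force between any of the fingers, the arm and tray above 0.5 N).
It fails at once if a bystander is moved by more than 30 mm (distance of any of flask_a, flask_b, beaker, bottle, dish, spatula, brush from where it was at the start of the episode above 0.03 m).
It also fails if it takes over 58 s, if anything falls off the work surface, if the arm or the gripper's body presses on something with over 40 N, if the wrist force passes 120 N, or if a joint passes its speed limit or range.

### The arm

A 6-joint arm with a two-finger parallel gripper is mounted at the origin on the work surface. World frame = base frame: x ahead of the robot, y to its left, z up, the work surface at z = 0. Lengths are in m, angles in rad, forces in N, time in s.
With the tool pointing down it reaches from about 0.35 to 0.975 m from the base axis. Payload 4.9 kg.
Tool frame: the origin (TCP) lies where the fingers leave the gripper's body, on its centre line; the fingertips stand 73 mm ahead of it and the grasp point (between the pads) lies 54 mm ahead of it; z points along the fingers, y is the direction in which the jaws open and shut (so a half turn about z gives the same grasp; the last joint's range is limited). The gripper opens to 85 mm and grips with 20 to 120 N. Pads are 22 mm wide; open, the fingers measure 114 mm over their backs; the gripper's body (76 mm by 85 mm) begins 54 mm behind the grasp point. The pads swing forward as they close: fully open they stand 13 mm farther back than shut.
Start: joints at [-1.37, 0.053, 1.613, -0, 1.476, -0.119], TCP at [0.196, -0.593, 0.304] pointing down, gripper open.
Joint ranges: [-3.01, 3.01], [-1.01, 2.22], [0.06, 2.58], [-1.02, 4.17], [0.09, 2.62], [-3.14, 3.14]. Speed limits (rad/s): [2.57, 2.57, 3.14, 3.14, 3.14, 3.14].

### API

Orientations are given as a rotation vector (axis times angle).
In Python, from station import monitor, vision, workorder gives the robot as it stands.
- The arm moves only by the tool arm_command, never from a script. Its argument "rows" is text: rows parted by semicolons, each of 6 numbers parted by spaces: the shift along the world's x, y, z in mm, then the turn, a rotation vector about the world's x, y, z in degrees. In form: tx ty tz wx wy wz; .... A call has 1 to 12 rows; each row is the pose to reach, as a shift and turn from the pose measured when the call began; what a row does not reach only later rows make up. A row lasts 1/8 s, in which the tool goes at most 62.5 mm and 10.7 degrees, less where a joint would pass 70% of its speed; a pose out of reach is approached as far as the arm can. A call with a gripper value outside its range is refused whole. "jaw" is the opening, from 0 (shut) to 1 (fully open), set as the call begins (left out, the last holds). The fingers move at their own pace and stop on an object; "squeeze" is the grip in N (left out, the last holds). Time passes only in rows, so rows that repeat a pose let the fingers close. It gives the time, the measured TCP pose, the force and the opening at its end, in the units of the state.
- monitor.get_obs(): the state, without advancing time (a new reading comes with each control period).
- vision.get_image(name): name is "side" or "top" or "wrist"; returns a dict with "frame" (480x640x3 uint8, red, green, blue), "vfov" (degrees; the focal length in pixels is half the picture's height over the tangent of half this angle, whatever the lens; pixels are square), "cx", "cy" (the principal point, pixels), "distortion" ([k1, k2, p1, p2, k3] as OpenCV has them; the pictures are not rectified), "R" (3x3) and "t" (3): a world point X has camera coordinates R X + t; the wrist camera has in their place "T_tool_cam" (4x4, takes a point from camera to tool coordinates, whose origin is the TCP and whose axes are the flange's). Camera axes: x right, y down, z forward; pixel columns grow to the right and rows downward; lengths in m; the calibration is good to about 2 mm. A picture is of the moment at which its call begins: read the wrist's pose just before it. There is no depth.
- workorder.finish_job(): hands the job in, once; it reports no verdict.
The state is a dict: "t": time; "q": joint angles; "dq": joint speeds; "effort": joint torques, N m; "tool_pos": TCP position; "tool_rot": TCP orientation; "contact_force": force on the tool from outside, world axes, zero at the start; "wrist_torque": the same for the moment, N m; "opening": finger opening in m.
Only numpy, scipy, OpenCV 4.12 (cv2) and the standard library are available. Lean on these libraries where they do the work, as an engineer would, in place of code of your own. Each camera call takes 0.05 s, during which the arm holds its last target. There are 200 camera calls.

## Working session

There is one attempt and no reset: what is moved stays moved. The work goes in short steps, Python scripts to look and compute and a tool call to move; the robot and the scene stay as the last step left them, time stands still between calls to the robot, and variables do not carry over. Pictures are saved under pics/ and viewed, about 8 in all and at most 12, crops included, and the job is handed in when it is done.

Besides the shell and the picture viewer there is one more tool, called after "Request:" in YAML: its name, and indented under it one key for each argument. arm_command: Moves the arm, as the interface text tells. Its arguments: {"type":"object","properties":{"rows":{"type":"string"},"jaw":{"type":"number"},"squeeze":{"type":"number"}},"required":["rows"]}

```bash
mkdir -p pics; cat > h.py <<'E'
import numpy as np, cv2
from station import monitor, vision, workorder
from scipy.spatial.transform import Rotation as Ro
import pickle
def K(d):
    f=d["frame"].shape[0]/2/np.tan(np.radians(d["vfov"])/2)
    return np.array([[f,0,d["cx"]],[0,f,d["cy"]],[0,0,1.]])
def grab(n,fn):
    o=monitor.get_obs(); d=vision.get_image(n)
    if "R" not in d:
        T=np.eye(4);T[:3,:3]=Ro.from_rotvec(o["tool_rot"]).as_matrix();T[:3,3]=o["tool_pos"]
        W=np.linalg.inv(T@np.array(d["T_tool_cam"])); d["R"]=W[:3,:3]; d["t"]=W[:3,3]
    cv2.imwrite(f"pics/{fn}.png",d["frame"][:,:,::-1]); pickle.dump(d,open(f"pics/{fn}.pkl","wb")); return d
def load(fn): return pickle.load(open(f"pics/{fn}.pkl","rb"))
def ray(d,px):
    u=cv2.undistortPoints(np.array(px,float).reshape(-1,1,2),K(d),np.array(d["distortion"],float)).reshape(-1,2)
    R=np.array(d["R"]); return -R.T@np.array(d["t"]), np.c_[u,np.ones(len(u))]@R
def atz(d,px,z):
    c,r=ray(d,px); z=np.broadcast_to(z,len(r)); return c+r*((z-c[2])/r[:,2])[:,None]
def proj(d,P):
    return cv2.projectPoints(np.array(P,float).reshape(-1,3),cv2.Rodrigues(np.array(d["R"]))[0],np.array(d["t"],float),K(d),np.array(d["distortion"],float))[0].reshape(-1,2)
def crop(fn,x0,y0,w,h,s,out):
    im=cv2.imread(f"pics/{fn}.png")[y0:y0+h,x0:x0+w]; cv2.imwrite(f"pics/{out}.png",cv2.resize(im,None,fx=s,fy=s,interpolation=cv2.INTER_CUBIC))
E
python3 - <<'E'
from h import *
o=monitor.get_obs(); print({k:np.round(v,3) for k,v in o.items()})
for n in("top","side"):
    d=grab(n,n+"0"); print(n,d["vfov"],-np.array(d["R"]).T@d["t"])
E
```

```text
{'t': np.float64(0.0), 'q': array([-1.37 ,  0.053,  1.614,  0.   ,  1.476, -0.119]), 'dq': array([-0.001,  0.001, -0.   , -0.   , -0.   , -0.001]), 'effort': array([ 1.0000e-03, -3.9368e+01, -3.7018e+01, -0.0000e+00,  7.0000e-03,
        0.0000e+00]), 'tool_pos': array([ 0.196, -0.593,  0.303]), 'tool_rot': array([-3.099, -0.5  ,  0.   ]), 'contact_force': array([-0.02 , -0.621, -0.094]), 'wrist_torque': array([-0.008, -0.026, -0.029]), 'opening': np.float64(0.086)}
top 50.612987392630494 [ 0.33065648 -0.04319564  1.45837828]
side 42.968627100083275 [-0.66820767 -0.15548623  1.62622227]
```

View pics/top0.png

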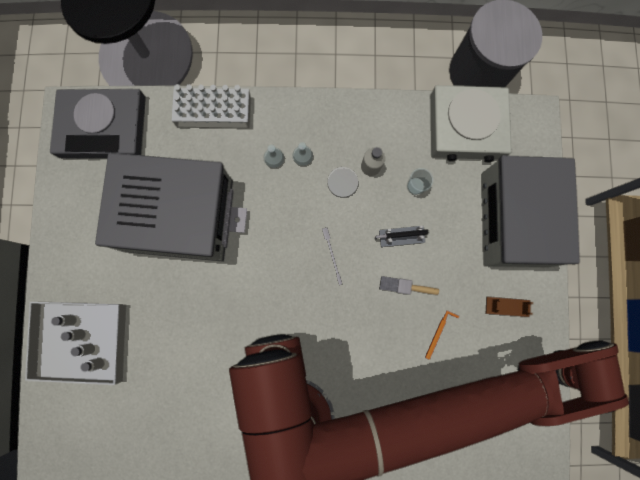

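View pics/side0.png

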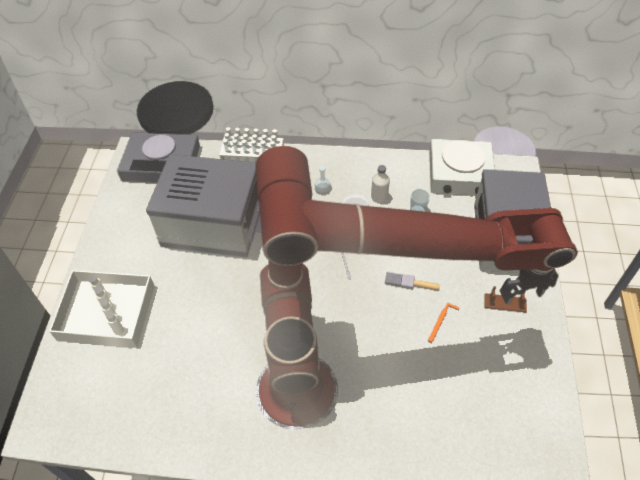

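The top view shows the module on the left with its front to the right (world −y), the lip near (242,220), and the black hook in its grey cradle near (402,236) with the pin to the left. The orange hook and brown cradle on the right are decoys. I'll enlarge both spots.

```bash
python3 - <<'E'
from h import *
im=cv2.imread("pics/top0.png")
a=cv2.resize(im[190:260,185:265],None,fx=8,fy=8,interpolation=cv2.INTER_CUBIC)[:, :640]
b=cv2.resize(im[215:257,365:440],None,fx=8,fy=8,interpolation=cv2.INTER_CUBIC)
cv2.imwrite("pics/c1.png",a); cv2.imwrite("pics/c2.png",b)
d=load("top0")
print(atz(d,[(242,220),(380,237),(427,233),(400,236)],[.035,.057,.057,.057]))
E
```

```text
[[ 0.55633724  0.15728463  0.035     ]
 [ 0.51233385 -0.23217194  0.057     ]
 [ 0.52622565 -0.36434352  0.057     ]
 [ 0.51624837 -0.28822448  0.057     ]]
```

View pics/c1.png

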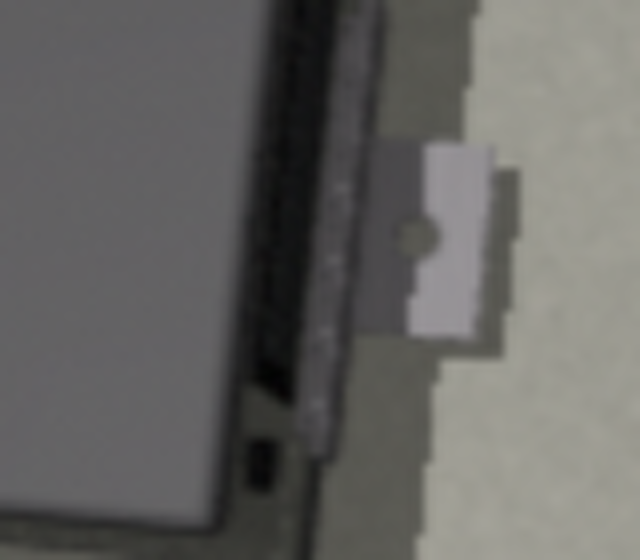

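View pics/c2.png

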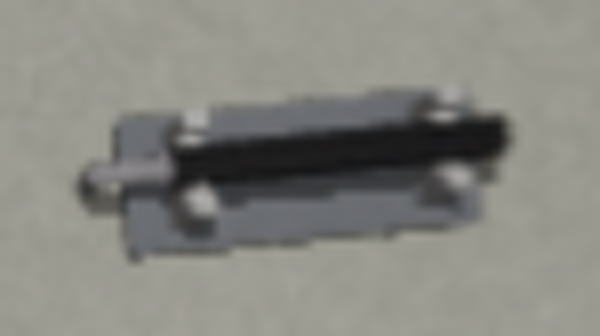

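```bash
python3 - <<'E'
from h import *
d=load("top0")
def c(pts,x0,y0): return [(x0+(x+.5)/8-.5,y0+(y+.5)/8-.5) for x,y in pts]
A=atz(d,c([(419,238),(492,145),(474,337)],185,190),.035); print(A)
e=A[1]-A[2]; print("lip w",np.linalg.norm(e),"module x yaw",np.arctan2(e[1],e[0])+np.pi/2, "edge-hole",np.linalg.norm((A[1]+A[2])/2-A[0]))
B=atz(d,c([(174,164),(505,133),(85,178),(195,122),(200,203),(447,100),(455,183)],365,215),[.064,.064,.061,.064,.064,.064,.064]); print(B)
v=B[0]-B[1]; L=np.linalg.norm(v); y=np.arctan2(v[1],v[0]); print("L",L,"yaw",y)
u=v/L; print("origin from rear",B[1]+.065*u,"from front",B[0]-.055*u,"from rod",B[2]-.084*u,"posts",B[3:].mean(0))
p=(B[3]+B[4]-B[5]-B[6])/2; print("post yaw",np.arctan2(p[1],p[0]),np.linalg.norm(p))
E
```

```text
[[0.55805341 0.17180245 0.035     ]
 [0.59206964 0.14696046 0.035     ]
 [0.52291555 0.15092949 0.035     ]]
lip w 0.0692678991204062 module x yaw 1.513465312115693 edge-hole 0.022864358311188052
[[ 0.517194   -0.24879919  0.064     ]
 [ 0.53038705 -0.36471621  0.064     ]
 [ 0.51207813 -0.21820985  0.061     ]
 [ 0.53206145 -0.25610462  0.064     ]
 [ 0.50373371 -0.25787714  0.064     ]
 [ 0.54158861 -0.34440071  0.064     ]
 [ 0.51247565 -0.34701718  0.064     ]]
L 0.11666538332349669 yaw 1.6841232190898872
origin from rear [ 0.52303656 -0.30013316  0.064     ] from front [ 0.52341365 -0.30344638  0.064     ] from rod [ 0.52157722 -0.30167103  0.061     ] posts [ 0.52246485 -0.30134991  0.064     ]
post yaw 1.6733963485766936 0.08918707638067402
```

Request:
arm_command:
  rows: "20 18 -5 0 0 5; 55 49 -14 0 0 13; 92 82 -23 0 0 22; 130 116 -33 0 0 31; 168 150 -43 0 0 40; 206 184 -52 0 0 49; 244 218 -62 0 0 58; 282 251 -72 0 0 67; 312 278 -80 0 0 74; 327 291 -83 0 0 78; 327 291 -83 0 0 78; 327 291 -83 0 0 78"
  jaw: 0.6
  squeeze: 60

```text
t: 1.6
tool_pos: [0.5228, -0.3029, 0.22]
tool_rot: [-2.097, -2.338, 0.003]
contact_force: [0.6, 0.5, 0.4]
opening: 0.051
```

```bash
python3 - <<'E'
from h import *
o=monitor.get_obs(); print(o["t"],o["tool_pos"],o["tool_rot"],o["opening"],o["q"])
d=grab("wrist","w1")
u=np.array([np.cos(1.68),np.sin(1.68),0]); O=np.array([.5227,-.3015,.057])
im=d["frame"][:,:,::-1].copy()
for P in [O+[0,0,.007],O+.055*u+[0,0,.007],O-.065*u+[0,0,.007],O+.084*u+[0,0,.004]]:
    p=proj(d,P)[0]; print(p); cv2.circle(im,tuple(int(v) for v in p),3,(0,255,0),1)
cv2.imwrite("pics/w1m.png",im)
E
```

```text
1.6 [ 0.5227646  -0.30288198  0.22004576] [-2.09719056 -2.33760806  0.0028703 ] 0.05099037922009309 [-0.64765109  0.06948034  1.73867386 -0.00177816  1.33469809 -0.75555123]
[321.38510063 241.11970924]
[321.39089763 160.66709465]
[321.37863833 321.98485119]
[321.40767366 113.24330728]
```

View pics/w1m.png

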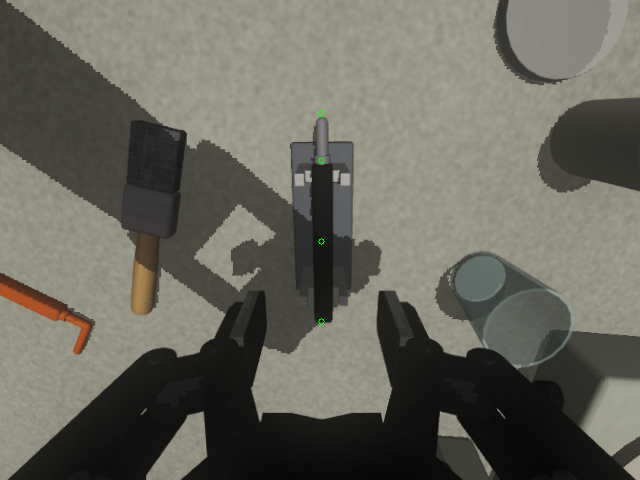

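Marks agree with the wrist view (handle spans rows 163–322 along column 322, pin end at row 117), to within 1–2 mm. Next: go down and grip.

Request:
arm_command:
  rows: "0 0 -15 0 0 0; 0 0 -35 0 0 0; 0 0 -55 0 0 0; 0 0 -75 0 0 0; 0 0 -92 0 0 0; 0 0 -103 0 0 0; 0 0 -109 0 0 0; 0 0 -109 0 0 0; 0 0 -109 0 0 0"

```text
t: 2.78
tool_pos: [0.5231, -0.3034, 0.112]
tool_rot: [2.098, 2.338, -0.002]
contact_force: [-0.3, 0.9, -0.9]
opening: 0.0514
```

Request:
arm_command:
  rows: "0 0 0 0 0 0; 0 0 0 0 0 0; 0 0 0 0 0 0; 0 0 0 0 0 0; 0 0 0 0 0 0; 0 0 0 0 0 0; 0 0 0 0 0 0; 0 0 0 0 0 0"
  jaw: 0
  squeeze: 110

```text
t: 3.78
tool_pos: [0.5236, -0.3037, 0.1129]
tool_rot: [2.097, 2.337, -0.002]
contact_force: [-1.7, 0.2, 5.4]
opening: 0.0122
```

Request:
arm_command:
  rows: "0 0 5 0 0 0; 0 0 15 0 0 0; 0 0 30 0 0 0; 0 0 45 0 0 0; 0 0 60 0 0 0; 0 0 70 0 0 0; 0 0 70 0 0 0"

```text
t: 4.65
tool_pos: [0.5241, -0.3041, 0.1844]
tool_rot: [2.095, 2.335, -0.002]
contact_force: [-0.4, 0.0, -1.1]
opening: 0.0121
```

Request:
arm_command:
  rows: "1 15 0 0 0 0; 4 50 0 0 0 -1; 7 90 0 0 0 -2; 10 130 0 0 0 -3; 13 175 0 0 0 -4; 16 220 0 0 0 -5; 19 265 0 0 0 -6; 22 310 0 0 0 -7; 26 350 0 0 0 -8; 29 380 0 0 0 -9; 30 395 0 0 0 -9.6; 30 395 0 0 0 -9.6"

```text
t: 6.15
tool_pos: [0.5532, 0.0924, 0.1835]
tool_rot: [2.281, 2.155, -0.005]
contact_force: [-0.0, -0.3, -0.9]
opening: 0.0116
```

Request:
arm_command:
  rows: "0 0 0 0 0 0; 0 0 0 0 0 0"

```text
t: 6.4
tool_pos: [0.5528, 0.0919, 0.1831]
tool_rot: [2.283, 2.155, -0.005]
contact_force: [0.4, -0.2, -1.7]
opening: 0.012
```

```bash
python3 - <<'E'
from h import *
o=monitor.get_obs(); print(o["t"],o["tool_pos"],o["tool_rot"],o["opening"],o["contact_force"],o["wrist_torque"])
d=grab("wrist","w2"); T=grab("top","top2"); S=grab("side","side2")
a=cv2.imread("pics/w2.png"); cv2.imwrite("pics/w2c.png",np.hstack([cv2.resize(a[0:320,200:440],None,fx=1.7,fy=1.7)[:544],cv2.resize(cv2.imread("pics/top2.png")[190:258,220:266],None,fx=8,fy=8,interpolation=cv2.INTER_CUBIC)]))
for H in [(.558,.1718,.035)]: print(proj(d,H),proj(T,H),proj(S,H))
E
```

```text
6.4 [0.55282339 0.09191205 0.18312361] [ 2.28251387  2.15493176 -0.00546541] 0.011980331904012688 [ 0.37495503 -0.20574006 -1.74645637] [ 0.00410863  0.06366534 -0.02015228]
[[322.01068147 121.49277983]] [[236.93765976 219.33106142]] [[262.23475721 223.54376886]]
```

View pics/w2c.png

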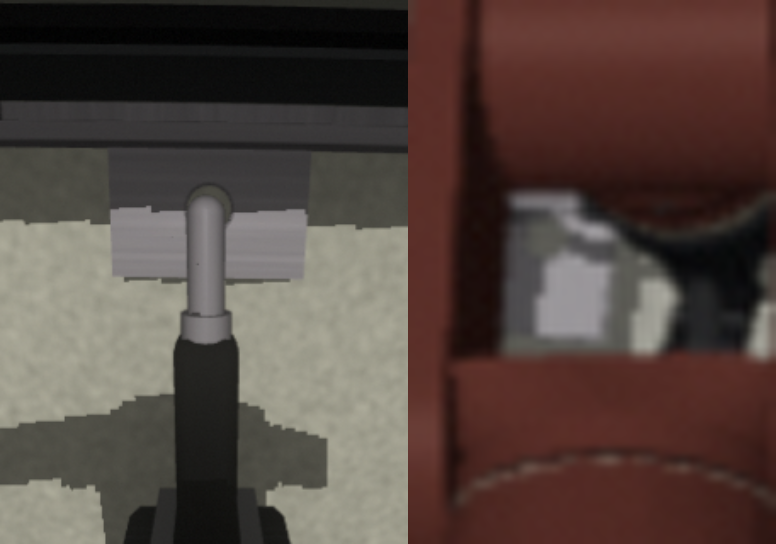

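The wrist view shows the lip with the pin end nearly over the hole. In full-frame pixels the hole is at about (324,122) and the rod end at about (321.5,115).

```bash
python3 - <<'E'
from h import *
d=load("w2")
f=lambda x,y:(200+(x+.5)/1.7-.5,(y+.5)/1.7-.5)
print("hole",atz(d,[f(211,206)],.035))
print("lip corners",atz(d,[f(113,278),f(303,278)],.035))
print("rod",atz(d,[f(207,193),f(206.5,305)],[.128,.128]))
E
python3 - <<'E'
from h import *
# camera position relative, and hook predicted if TCP->hook offset = (0,0,-55.9)
d=load("w2"); print(ray(d,[(320,240)]), )
E
```

```text
hole [[0.55915288 0.17203489 0.035     ]]
lip corners [[0.52201639 0.14897764 0.035     ]
 [0.5913604  0.14506183 0.035     ]]
rod [[0.55804769 0.17615223 0.128     ]
 [0.5566698  0.15362159 0.128     ]]
(array([0.55812166, 0.17573033, 0.25251789]), array([[-0.02455922, -0.34232484, -0.93941689]]))
```

Request:
arm_command:
  rows: "1 0 -8 0 0 0; 1 0 -18 0 0 0; 1 0 -28 0 0 0; 1 0 -38 0 0 0; 1 0 -46 0 0 0; 1 0 -50 0 0 0; 1 0 -54 0 0 0; 1 0 -58 0 0 0; 1 0 -60 0 0 0; 1 0 -60 0 0 0"

```text
t: 7.8
tool_pos: [0.5541, 0.0919, 0.1234]
tool_rot: [2.282, 2.154, -0.005]
contact_force: [-0.6, 0.4, -1.8]
opening: 0.012
```

Request:
arm_command:
  rows: "0 0 -4 0 0 0; 0 0 -8 0 0 0; 0 0 -12 0 0 0; 0 0 -16 0 0 0; 0 0 -16 0 0 0; 0 0 -16 0 0 0"

```text
t: 8.55
tool_pos: [0.5542, 0.0919, 0.1075]
tool_rot: [2.282, 2.154, -0.005]
contact_force: [0.2, -0.5, -1.7]
opening: 0.0119
```

```bash
python3 - <<'E'
from h import *
o=monitor.get_obs(); print(o["t"],o["tool_pos"],o["contact_force"])
grab("wrist","w3"); crop("w3",200,0,240,320,1.7,"w3c")
E
```

```text
8.55 [0.55420855 0.09187647 0.10748287] [ 0.18831476 -0.46066783 -1.70100792]
```

View pics/w3c.png

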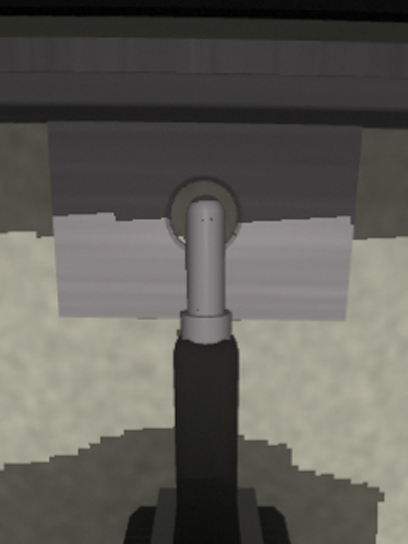

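The pin hangs inside the hole (hole centre (204,215), rod end (206,205) in the crop). I'll now pull the first, certainly free, 30 mm.

Request:
arm_command:
  rows: "0 -1 0 0 0 0; 0 -3 0 0 0 0; 0 -5 0 0 0 0; 0 -8 0 0 0 0; -1 -11 0 0 0 0; -1 -14 0 0 0 0; -1 -17 0 0 0 0; -1 -20 0 0 0 0; -1 -23 0 0 0 0; -2 -26 0 0 0 0; -2 -28 0 0 0 0; -2 -30 0 0 0 0"

```text
t: 10.1
tool_pos: [0.5522, 0.0617, 0.1076]
tool_rot: [2.282, 2.154, -0.004]
contact_force: [-0.7, 2.5, -1.7]
opening: 0.0118
```

Request:
arm_command:
  rows: "0 -1.5 0 0 0 0; 0 -3 0 0 0 0; 0 -4 0 0 0 0"

```text
t: 10.48
tool_pos: [0.5522, 0.0577, 0.1076]
tool_rot: [2.282, 2.154, -0.004]
contact_force: [-0.2, 3.3, -0.7]
opening: 0.0115
```

Request:
arm_command:
  rows: "0 -1.5 0 0 0 0; 0 -3 0 0 0 0; 0 -4 0 0 0 0"

```text
t: 10.85
tool_pos: [0.5522, 0.0536, 0.1075]
tool_rot: [2.283, 2.154, -0.004]
contact_force: [0.6, 2.4, -1.3]
opening: 0.0118
```

Request:
arm_command:
  rows: "0 -1.5 0 0 0 0; 0 -3 0 0 0 0; 0 -4 0 0 0 0"
  squeeze: 60

```text
t: 11.22
tool_pos: [0.5522, 0.0495, 0.1076]
tool_rot: [2.283, 2.154, -0.004]
contact_force: [0.6, 2.6, -0.8]
opening: 0.0119
```

Request:
arm_command:
  rows: "0 -0.5 0 0 0 0; 0 -1 0 0 0 0"

```text
t: 11.48
tool_pos: [0.5522, 0.0484, 0.1076]
tool_rot: [2.283, 2.154, -0.004]
contact_force: [0.9, 3.6, -1.7]
opening: 0.0121
```

Request:
arm_command:
  rows: "0 -0.5 0 0 0 0; 0 -1 0 0 0 0"

```text
t: 11.72
tool_pos: [0.5522, 0.0475, 0.1075]
tool_rot: [2.283, 2.154, -0.004]
contact_force: [0.6, 3.4, -0.8]
opening: 0.0118
```

Request:
arm_command:
  rows: "0 -0.5 0 0 0 0; -0.1 -1 0 0 0 0"

```text
t: 11.98
tool_pos: [0.5521, 0.0464, 0.1076]
tool_rot: [2.283, 2.154, -0.004]
contact_force: [0.3, 2.9, -0.7]
opening: 0.0123
```

Request:
arm_command:
  rows: "0 -0.5 0 0 0 0; -0.1 -1 0 0 0 0"

```text
t: 12.22
tool_pos: [0.552, 0.0454, 0.1076]
tool_rot: [2.282, 2.154, -0.004]
contact_force: [0.3, 3.1, -2.4]
opening: 0.012
```

Request:
arm_command:
  rows: "0 -0.5 0 0 0 0; -0.1 -1 0 0 0 0"

```text
t: 12.48
tool_pos: [0.5519, 0.0443, 0.1076]
tool_rot: [2.282, 2.154, -0.004]
contact_force: [0.2, 3.6, -0.7]
opening: 0.0118
```

Request:
arm_command:
  rows: "0 -0.5 0 0 0 0; -0.1 -1 0 0 0 0"

```text
t: 12.72
tool_pos: [0.5518, 0.0433, 0.1076]
tool_rot: [2.282, 2.154, -0.004]
contact_force: [0.2, 3.4, -1.5]
opening: 0.0118
```

Request:
arm_command:
  rows: "0 -0.5 0 0 0 0; -0.1 -1 0 0 0 0"

```text
t: 12.98
tool_pos: [0.5517, 0.0423, 0.1076]
tool_rot: [2.282, 2.154, -0.004]
contact_force: [0.2, 3.4, -0.8]
opening: 0.0118
```

Request:
arm_command:
  rows: "0 -0.5 0 0 0 0; -0.1 -1 0 0 0 0"

```text
t: 13.22
tool_pos: [0.5516, 0.0412, 0.1076]
tool_rot: [2.282, 2.154, -0.004]
contact_force: [0.2, 2.4, -1.7]
opening: 0.0121
```

Request:
arm_command:
  rows: "0 -0.5 0 0 0 0; -0.1 -1 0 0 0 0"

```text
t: 13.48
tool_pos: [0.5516, 0.0402, 0.1076]
tool_rot: [2.282, 2.154, -0.004]
contact_force: [0.1, 3.3, -2.0]
opening: 0.0119
```

Request:
arm_command:
  rows: "0 -0.5 0 0 0 0; -0.1 -1 0 0 0 0"

```text
t: 13.72
tool_pos: [0.5515, 0.0392, 0.1076]
tool_rot: [2.282, 2.154, -0.004]
contact_force: [0.3, 2.4, -0.7]
opening: 0.0115
```

Request:
arm_command:
  rows: "0 -0.5 0 0 0 0; -0.1 -1 0 0 0 0"

```text
t: 13.98
tool_pos: [0.5514, 0.0381, 0.1076]
tool_rot: [2.282, 2.154, -0.004]
contact_force: [0.1, 2.5, -1.5]
opening: 0.012
```

Request:
arm_command:
  rows: "0 -0.5 0 0 0 0; -0.1 -1 0 0 0 0"

```text
t: 14.22
tool_pos: [0.5513, 0.0371, 0.1076]
tool_rot: [2.282, 2.154, -0.004]
contact_force: [-0.2, 2.1, -1.5]
opening: 0.012
```

Request:
arm_command:
  rows: "0 -0.5 0 0 0 0; -0.1 -1 0 0 0 0"

```text
t: 14.48
tool_pos: [0.5511, 0.036, 0.1075]
tool_rot: [2.283, 2.154, -0.004]
contact_force: [-0.3, 2.4, -2.0]
opening: 0.0117
```

Request:
arm_command:
  rows: "0 -0.5 0 0 0 0; -0.1 -1 0 0 0 0"

```text
t: 14.72
tool_pos: [0.5511, 0.035, 0.1076]
tool_rot: [2.282, 2.154, -0.004]
contact_force: [0.7, 2.8, -1.2]
opening: 0.0121
```

Request:
arm_command:
  rows: "0 -0.5 0 0 0 0; -0.1 -1 0 0 0 0"

```text
t: 14.98
tool_pos: [0.551, 0.0339, 0.1076]
tool_rot: [2.282, 2.154, -0.004]
contact_force: [0.4, 3.1, -2.1]
opening: 0.0118
```

Request:
arm_command:
  rows: "0 -0.5 0 0 0 0; -0.1 -1 0 0 0 0"

```text
t: 15.22
tool_pos: [0.5509, 0.0329, 0.1076]
tool_rot: [2.282, 2.154, -0.004]
contact_force: [0.4, 2.1, -0.5]
opening: 0.012
```

Request:
arm_command:
  rows: "0 -0.5 0 0 0 0; -0.1 -1 0 0 0 0"

```text
t: 15.48
tool_pos: [0.5508, 0.0321, 0.1076]
tool_rot: [2.283, 2.154, -0.003]
contact_force: [0.7, 4.4, -2.0]
opening: 0.0118
```

Request:
arm_command:
  rows: "0 -0.5 0 0 0 0; -0.1 -1 0 0 0 0"

```text
t: 15.72
tool_pos: [0.5506, 0.0318, 0.1074]
tool_rot: [2.284, 2.154, -0.001]
contact_force: [1.0, 7.1, -2.4]
opening: 0.0114
```

The pull rose to 7 N while the tool stalled, which suggests the stop. I'll confirm it firmly but well below 20 N.

Request:
arm_command:
  rows: "0 -0.7 0 0 0 0; 0 -1.1 0 0 0 0; 0 -1.1 0 0 0 0"

```text
t: 16.1
tool_pos: [0.5506, 0.0316, 0.1072]
tool_rot: [-2.286, -2.155, -0.002]
contact_force: [0.5, 7.2, -2.2]
opening: 0.0119
```

Request:
arm_command:
  rows: "0 -0.8 0 0 0 0; 0 -1.6 0 0 0 0; 0 -1.6 0 0 0 0"

```text
t: 16.48
tool_pos: [0.5505, 0.0313, 0.107]
tool_rot: [-2.285, -2.153, -0.005]
contact_force: [0.8, 9.7, -2.6]
opening: 0.0118
```

Request:
arm_command:
  rows: "0 1 0 0 0 0; 0 2 0 0 0 0; 0 3 0 0 0 0; 0 3.7 0 0 0 0; 0 3.7 0 0 0 0"

```text
t: 17.1
tool_pos: [0.5505, 0.0349, 0.107]
tool_rot: [-2.285, -2.153, -0.005]
contact_force: [-0.6, -0.5, -0.7]
opening: 0.0118
```

```bash
python3 - <<'E'
from h import *
o=monitor.get_obs(); print(o["t"],o["tool_pos"],o["tool_rot"],o["contact_force"],o["wrist_torque"])
grab("wrist","w4"); crop("w4",200,0,240,320,1.7,"w4c")
E
```

```text
17.1 [0.55050402 0.03490725 0.10701856] [-2.28482355 -2.15288941 -0.00495027] [-0.5997002  -0.48364444 -0.67565809] [ 1.34743742e-02  5.19358621e-05 -6.42602029e-02]
```

View pics/w4c.png

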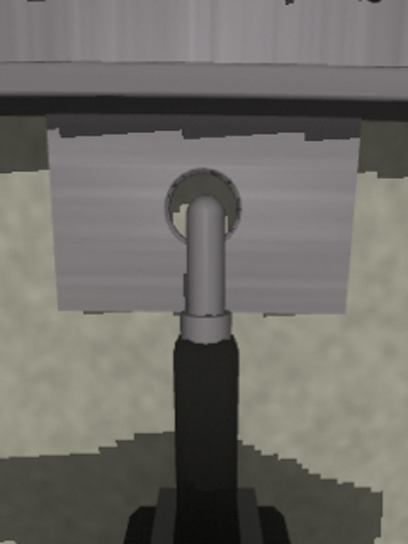

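The pin is free in the hole, the rod end is about mid-hole and the force is near zero. Next: lift out and carry back.

Request:
arm_command:
  rows: "0 0 3 0 0 0; 0 0 8 0 0 0; 0 0 14 0 0 0; 0 0 20 0 0 0; 0 0 28 0 0 0; 0 0 38 0 0 0; 0 0 50 0 0 0; 0 0 62 0 0 0; 0 0 72 0 0 0; 0 0 78 0 0 0; 0 0 78 0 0 0"

```text
t: 18.52
tool_pos: [0.5508, 0.0349, 0.1856]
tool_rot: [-2.285, -2.153, -0.006]
contact_force: [0.0, -0.8, -0.7]
opening: 0.0117
```

```bash
python3 - <<'E'
from h import *
o=monitor.get_obs(); p=o["tool_pos"];print(o["t"],p,o["tool_rot"],o["contact_force"])
print((np.array([.5236,-.3037,.1129])-p)*1000)
R=Ro.from_rotvec([2.097,2.337,-.002])*Ro.from_rotvec(o["tool_rot"]).inv(); print(np.degrees(R.as_rotvec()))
d=grab("wrist","w5"); 
f=lambda x,y:(200+(x+.5)/1.7-.5,(y+.5)/1.7-.5)
print("hole prev/now", atz(load("w4"),[f(204,207)],.035))
print(proj(d,atz(load("w4"),[f(204,207)],.035)))
crop("w5",200,0,240,320,1.7,"w5c")
E
```

```text
18.525 [0.55077223 0.03490333 0.18564303] [-2.28534139 -2.15339768 -0.00608568] [ 0.03212299 -0.78622803 -0.69898946]
[ -27.17223327 -338.60332811  -72.74303125]
[-0.34512322  0.06949726  9.6016181 ]
hole prev/now [[0.55512383 0.11675529 0.035     ]]
[[319.69150461 120.2186636 ]]
```

View pics/w5c.png

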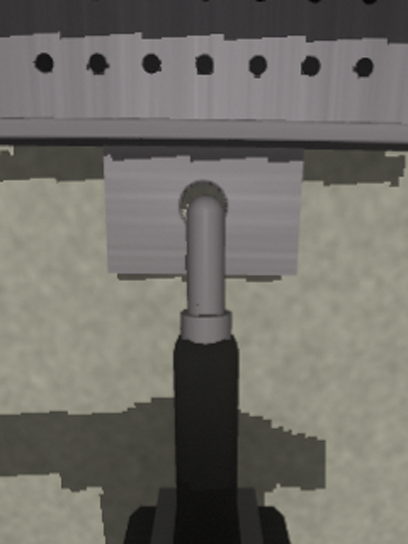

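The tray stayed put: the hole is at crop (204,203), as predicted. Return to the cradle.

Request:
arm_command:
  rows: "-1 -12 0 0 0 0.5; -4 -45 0 0 0 1; -7 -85 0 0 0 2; -10 -125 0 0 0 3; -13 -165 0 0 0 4.5; -17 -205 0 0 0 6; -20 -245 0 0 0 7; -23 -280 0 0 0 8; -25 -310 0 0 0 9; -27 -330 0 0 0 9.6; -27.2 -338.6 0 -0.3 0 9.6; -27.2 -338.6 0 -0.3 0 9.6"

```text
t: 20.08
tool_pos: [0.5229, -0.3039, 0.1846]
tool_rot: [2.099, 2.337, -0.001]
contact_force: [0.1, 0.2, -1.5]
opening: 0.0116
```

Request:
arm_command:
  rows: "0 0 0 0 0 0; 0 0 0 0 0 0"

```text
t: 20.32
tool_pos: [0.523, -0.3032, 0.1845]
tool_rot: [2.098, 2.338, -0.001]
contact_force: [-0.1, -0.0, -1.8]
opening: 0.0116
```

```bash
python3 - <<'E'
from h import *
o=monitor.get_obs(); p=o["tool_pos"];print(o["t"],p,o["tool_rot"],o["contact_force"])
print((np.array([.5236,-.3037,.1129])-p)*1000)
R=Ro.from_rotvec([2.097,2.337,-.002])*Ro.from_rotvec(o["tool_rot"]).inv(); print(np.degrees(R.as_rotvec()))
grab("wrist","w6")
E
```

```text
20.325 [ 0.52298112 -0.3032135   0.1844974 ] [ 2.09798282e+00  2.33824675e+00 -8.21529933e-04] [-0.05245902 -0.04241141 -1.79527618]
[  0.61888382  -0.48650367 -71.59739958]
[-0.09262603 -0.03881101 -0.00366806]
```

View pics/w6.png

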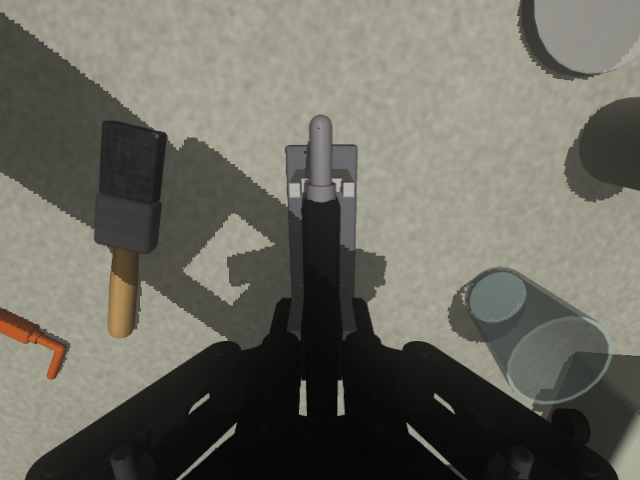

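The hook is over the cradle and aligned along column 321, between the post pairs. Next: lower.

Request:
arm_command:
  rows: "0.3 0 -8 0 0 0; 0.6 -0.3 -20 0 0 0; 0.6 -0.4 -34 0 0 0; 0.6 -0.4 -46 0 0 0; 0.6 -0.4 -54 0 0 0; 0.6 -0.4 -60 0 0 0; 0.6 -0.4 -64 0 0 0; 0.6 -0.4 -67 0 0 0; 0.6 -0.4 -69 0 0 0; 0.6 -0.4 -70 0 0 0; 0.6 -0.4 -70 0 0 0"

```text
t: 21.75
tool_pos: [0.5236, -0.3037, 0.1147]
tool_rot: [2.098, 2.338, -0.001]
contact_force: [0.8, -0.4, -1.3]
opening: 0.0115
```

Request:
arm_command:
  rows: "0 0 -0.7 0 0 0; 0 0 -1.4 0 0 0; 0 0 -1.4 0 0 0"

```text
t: 22.12
tool_pos: [0.5236, -0.3037, 0.1132]
tool_rot: [2.098, 2.338, -0.001]
contact_force: [-1.0, -0.2, -0.3]
opening: 0.0118
```

Request:
arm_command:
  rows: "0 0 -0.5 0 0 0; 0 0 -0.5 0 0 0"

```text
t: 22.38
tool_pos: [0.5237, -0.3037, 0.1129]
tool_rot: [2.098, 2.338, -0.001]
contact_force: [-0.3, 0.2, 0.5]
opening: 0.012
```

Request:
arm_command:
  rows: "0 0 0 0 0 0; 0 0 0 0 0 0; 0 0 0 0 0 0; 0 0 0 0 0 0; 0 0 0 0 0 0; 0 0 0 0 0 0; 0 0 0 0 0 0; 0 0 0 0 0 0"
  jaw: 0.6
  squeeze: 20

```text
t: 23.38
tool_pos: [0.5237, -0.3038, 0.113]
tool_rot: [2.098, 2.338, -0.001]
contact_force: [-0.6, 0.8, -0.3]
opening: 0.0511
```

Request:
arm_command:
  rows: "0 0 5 0 0 0; 0 0 15 0 0 0; 0 0 30 0 0 0; 0 0 50 0 0 0; 0 0 70 0 0 0; 0 0 90 0 0 0; 0 0 105 0 0 0; 0 0 109 0 0 0; 0 0 109 0 0 0"

```text
t: 24.5
tool_pos: [0.5236, -0.3037, 0.2218]
tool_rot: [2.098, 2.338, -0.001]
contact_force: [0.0, 0.7, 0.1]
opening: 0.0517
```

```bash
python3 - <<'E'
from h import *
o=monitor.get_obs(); print(o["t"],o["tool_pos"],o["contact_force"],o["opening"])
d=grab("wrist","w7"); T=grab("top","top7"); S=grab("side","side7")
im=d["frame"][:,:,::-1].copy(); w1=load("w1")
# where first-look handle marks now project
u=np.array([np.cos(1.68),np.sin(1.68),0]); O=np.array([.5227,-.3025,.057])
for P in [O+.055*u+[0,0,.007],O-.065*u+[0,0,.007],O+.084*u+[0,0,.004]]:
    p=proj(d,P)[0]; print(p,proj(w1,P)[0]); cv2.circle(im,tuple(int(v) for v in p),3,(0,255,0),1)
a=im[60:380,150:470]; b=w1["frame"][60:380,150:470,::-1]
cv2.imwrite("pics/w7c.png",np.vstack([np.hstack([a,b]),cv2.resize(cv2.imread("pics/top7.png")[140:260,200:440],(640,320))[:, :]])[:600])
E
```

```text
24.5 [ 0.52360504 -0.30365422  0.22183699] [0.03838689 0.70259918 0.14687513] 0.051653165707019146
[319.61535213 160.51176402] [321.22140911 162.22966344]
[319.87492939 320.78807549] [321.2344228  323.11487016]
[319.57267275 113.45866665] [321.23355073 114.90917605]
```

View pics/w7c.png

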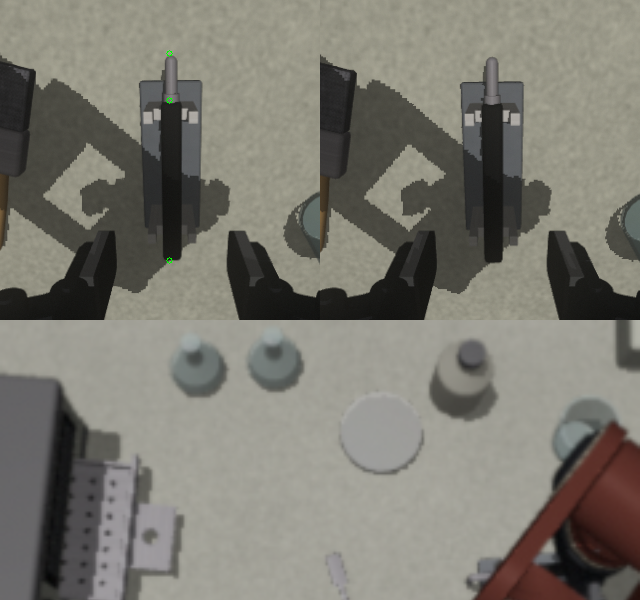

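The hook lies in both notches, matching the first look to about 1 mm (left crop against right). The tray is still out and the bystanders stand where they were. Handing in.

```bash
python3 -c "
from h import *
print(workorder.finish_job())"
```

```text
the job is handed in; nothing more can be done
None
```

I drew the tray out to its stop with the hook, laid the hook back in its cradle, and handed the job in. The hand-in gives no verdict.

- **Pull:** The tray slid against about 3 N of friction. After about 56 mm of travel the tool stalled and the pull rose to 7 N. I then drew it firmly to 9.7 N, the highest reading I took and well under 20 N. Force is only reported at the end of each move, so peaks in between are not recorded.
- **Tray:** After I freed the pin and lifted it out, the wrist picture showed the finger hole where it had been while the pin was still in it. A later top picture shows the tray still out.
- **Hook:** It lies in both notches, and the last wrist picture matches the first to about 1 mm. I judged it level from above only.
- **Bystanders:** The flasks, bottle, dish and brush show no visible movement. The arm partly hid the beaker and the spatula in the last top picture. The beaker's edge, seen in the last wrist picture, looked unmoved, but I did not check the spatula fully.
- **Finish:** The gripper was clear of everything, and the clock stood at about 25 s of the 58 s allowed. None of my checks failed or disagreed.

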